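Unlock the medicine box and hold it open

ROBOT

A 6-joint arm with a two-finger parallel gripper is mounted at the origin on a cart in front of the work surface, level with it; the furniture and walls round the work are solid. World frame = base frame: x ahead of the robot, y to its left, z up, the work surface at z = 0. Lengths are in m, angles in degrees, forces in N, time in s.
With the tool pointing down it reaches from about 0.35 to 0.875 m from the base axis. Payload 4.2 kg.
Tool frame: the origin (TCP) lies at the very end of the fingers, on their centre line; the grasp point (between the pads) lies 19 mm behind it; z points along the fingers, y is the line along which they close (so a half turn about z gives the same grasp; the last joint's range is limited). The gripper opens to 87 mm and grips with 3 to 60 N. Pads are 19 mm wide; open, the fingers measure 117 mm over their backs; the gripper's body (75 mm by 190 mm) begins 51 mm behind the grasp point.
Start: joints at [81.738, 22.042, 0.453, 0, -68.411, -14.817], TCP at [0.245, 0.575, 0.223] pointing down, gripper open.
Joint ranges: [-179.83, 179.83], [-69.29, 118.12], [-61.27, 80.66], [-181.25, 117.63], [-171.15, -9.14], [-177.46, 177.46]. Speed limits (degrees/s): [159.86, 159.86, 180, 180, 180, 180].

INTERFACE

Orientations are given as a 3x3 rotation matrix whose columns are the frame's x, y, z axes.
In Python, from station import sense, optics, r gives the robot as it stands. The module is installed in compiled form; this text tells all that it offers.
- The arm moves only by the shell command python3 -m pendant 'ROWS' [OPENING]. ROWS is JSON, a list that holds one entry, the list of rows, each a list of 4 numbers: the shift along the tool's x, y, z normalised to -1 to 1, where 1 is 100 mm, then the turn about the tool's z normalised to -1 to 1, where 1 is 2 rad. A call has 1 to 8 rows; each row is the pose to reach, as a shift and turn from the pose commanded when the call began, along the tool's axes at that moment; what a row does not reach only later rows make up. A row lasts 1/10 s, in which the tool goes at most 50 mm and 8.59 degrees, less where a joint would pass 70% of its speed; a pose out of reach is approached as far as the arm can. A call with a number of a shift or a turn outside -1 to 1 is refused whole. A call with a gripper value outside its range is refused whole. OPENING is the closure, from 0 (fully open) to 1 (shut), set as the call begins (- or left out, the last holds). The fingers move at their own pace and stop on an object; the grip force is fixed at half the most. Time passes only in rows, so rows that repeat a pose let the fingers close. It gives the time, the measured TCP pose, the force, the opening and the grip force at its end, in the units of the state.
- sense(): the state, without advancing time (a new reading comes with each control period).
- optics.capture(name): name is "scene" or "top"; returns the picture (384x512x3 uint8, red, green, blue); there is no depth.
- optics.get_calibration(name): a dict with "camera_matrix" (3x3 intrinsics, pixels), "distortion" ([k1, k2, p1, p2, k3] as OpenCV has them; the pictures are not rectified), "camera_from_world" (4x4, takes a point from world to camera coordinates). Camera axes: x right, y down, z forward; pixel columns grow to the right and rows downward; lengths in m; the calibration is good to about 2 mm. A picture is of the moment at which its call begins. get_calibration takes no time and is no camera call.
- r.finish_job(): hands the job in; it is judged then, once.
The state is a dict: "time_s": time; "joints": joint angles; "joint_velocities": joint speeds; "effort": joint torques, N m; "tcp_pos": TCP position; "ee_rot": TCP orientation; "wrist_force": force on the tool from outside, world axes, zero at the start; "moment": the same for the moment, N m; "gripper_width": opening from 0.0 (shut) to 1.0 (fully open); "gripper_force": force on a finger pad.
Only numpy, scipy, OpenCV 4.12 (cv2) and the standard library are available. Lean on these libraries where they do the work, as an engineer would, in place of code of your own. Each camera call takes 0.05 s, during which the arm holds its last target. There are 200 camera calls.

TASK

Take the key with the round head out of the wooden key stand, put it fully home in the lock on top of the medicine box and turn it a quarter turn clockwise so that the lid lifts. The pins in the lock are sticky, so coax the key down with light pressure and small wiggles along the keyway instead of forcing it. The lock is sprung and the lid drops shut as soon as the key is let go, so finish still gripping the key and holding it turned, and leave the other key and the things standing around where they are.

Things in the scene. Friction and masses are not known exactly. Their poses are not given: they have to be found in the camera images.
- key_round: the key to use, standing head up, 71 mm tall, 35 g. Origin at its blade's tip; z up along the key, y along the blade's width, x through its thickness. Steel blade 12 x 4 mm, 30 mm long, the last 3 mm tapered bluntly on all sides; then a black neck 17 x 8.5 mm, 10 mm high; then the head, a black round disc 32 mm across, 10 mm thick (flat faces along x). Fits the lock either way round
- key_bow (a point): centre of the round key's disc head, 55 mm above the blade's tip; grip it here across the 10 mm (along the key's x)
- lock_face (a point): centre of the keyway's mouth, in the face of the lock's round plug (25 mm across, 4 mm proud of the box's top panel, 99 mm above the worktop, inside a lower chrome ring 37 mm across). The frame turns with the plug; z up, y along the keyway, which is 13.6 mm long (y), 5.6 mm wide (x), 34 mm deep, its mouth bevelled 2 mm all round
- lock_pins (a point): point on the lock's axis 14 mm below its face. Two sticky pins stand 3.5 mm into the keyway from its ends: 10 mm down at the +y end, 18 mm down at the -y end. Each slides back along y under about 6 N and stays where pushed. The tapered tip pressed straight down jams on them; moving the lightly pressed key 1 to 3 mm to and fro along y pushes them back
- lock (a joint): the lock's plug, rad: 0 locked (a spring holds it there, keyway across the box), grows clockwise seen from above, stop at 1.57; the spring resists with about 0.03 N m at first and 0.1 N m at the stop and turns it back when let go. The key has about 0.15 rad of play in it
- lid (a joint): the box's lid, rad: 0 shut; hinged on the far edge. A cam of the lock lifts it steadily: 0.18 rad per rad of the lock, 0.27 at 1.5. Its near edge rises 50 mm, left of the lock; its right edge is 59 mm from the lock's axis
- med_box: grey sheet-steel medicine box, fixed: 190 mm deep (x), 300 mm wide (y), 95 mm high; origin at the centre of its underside. The lock stands in the fixed top panel on its right, at x -15, y -96 mm; the lid with a cross on it is on its left
- key_stand: wooden block that holds the keys, fixed: 52 x 150 x 36 mm (x, y, z), origin at the centre of its underside. Two slots 33 mm deep, at y +36 and -36 mm, each 14.5 mm along y and 6.5 mm along x; a key stands in each with its shoulder on the block's top, and comes out straight upwards. Which key is in which slot varies
- key_square: the other key, to be left in the stand: like the first, but its head is a 30 mm square 10 mm thick
- candle_amber: amber candle in a jar, 92 x 92 x 92 mm, on a wire trivet behind the key stand; origin at the centre of its underside; to be left alone
- mug_cream: mug with handle, 92 mm tall, left of the box; origin under the middle of mug and handle; to be left alone
- honey_jar: honey jar with a lid, 102 mm tall, left of the box; origin at the centre of its underside; to be left alone
- key_shoulder (a point): centre of the round key's shoulder, 30 mm above the blade's tip; it lies on the plug's face when the key is fully home

How it is judged (in metres and radians):
On the way, in this order (a step that is already met when the one before it is completed fails the run):
1. the round key is lifted clear of the stand (height (world z) of key_round above 0.045 m and contact force between the fingers and key_round above 1 N), for 0.2 s.
2. the round key is fully home in the lock, which is not turned yet (z of key_shoulder in the frame of lock_face below 0.0025 m and horizontal distance between key_round and lock_face below 0.004 m and angle between key_round's own z axis and vertical below 0.12 rad and value of joint lock below 0.4 rad), for 0.2 s.
At the end, for the whole second after the job is handed in: The round key is fully home in the lock (shoulder within 2.5 mm of its face, centred, upright), held by the fingers with the lock turned at least 1.3 rad and still, the lid lifted at least 0.2 rad, the square key still down in its slot, candle, mug and jar within 20 mm (value of joint lock above 1.3 rad and value of joint lid above 0.2 rad and z of key_shoulder in the frame of lock_face below 0.0025 m and horizontal distance between key_round and lock_face below 0.004 m and angle between key_round's own z axis and vertical below 0.12 rad and contact force between the fingers and key_round above 2 N and z of key_square in the frame of key_stand below 0.009 m and velocity of joint lock between -0.1 and 0.1 rad/s and distance of each of candle_amber, mug_cream, honey_jar from where it was at the start of the episode below 0.02 m); the arm keeps its last pose, push and grip.
It fails at once if the key is forced into the unturned lock: more than 45 N between key and lock while the lock is at less than 0.3 rad (contact force between key_round and med_box above 45 N and value of joint lock below 0.3 rad).
It fails at once if the other key is pulled up or knocked out (distance of key_square from where it was at the start of the episode above 0.015 m).
It fails at once if the candle is disturbed (distance of candle_amber from where it was at the start of the episode above 0.02 m).
It fails at once if the mug is disturbed (distance of mug_cream from where it was at the start of the episode above 0.02 m).
It fails at once if the honey jar is disturbed (distance of honey_jar from where it was at the start of the episode above 0.02 m).
It also fails if it takes over 72 s, if anything falls off the work surface, if the arm or the gripper's body presses on something with over 40 N, if the wrist force passes 120 N, or if a joint passes its speed limit or range.

## Working session

There is one attempt and no reset: what is moved stays moved. The work goes in short steps, Python scripts to look and compute and a shell command to move; the robot and the scene stay as the last step left them, time stands still between calls to the robot, and variables do not carry over. Pictures are saved under pics/ and viewed, at most 10 in all, crops included, and the job is handed in when it is done.

```bash
ls; mkdir -p pics
python3 - <<'E'
from station import sense, optics, r
import cv2, numpy as np
for n in("scene","top"):
    im=optics.capture(n); cv2.imwrite(f"pics/{n}0.png",im[:,:,::-1])
    c=optics.get_calibration(n); T=np.array(c["camera_from_world"]); print(n,np.array(c["camera_matrix"]).round(1).tolist(),c["distortion"],T.round(3).tolist(),(-T[:3,:3].T@T[:3,3]).round(3))
s=sense();print({k:np.round(v,3).tolist() for k,v in s.items()})
E
```

```text
pics
scene [[378.1, 0.0, 251.0], [0.0, 378.1, 194.1], [0.0, 0.0, 1.0]] [-0.04940093  0.          0.          0.          0.        ] [[0.843, -0.537, 0.016, -0.349], [-0.212, -0.361, -0.908, 0.254], [0.494, 0.762, -0.418, 0.778], [0.0, 0.0, 0.0, 1.0]] [-0.036 -0.689  0.562]
top [[386.7, 0.0, 262.3], [0.0, 386.7, 193.1], [0.0, 0.0, 1.0]] [-0.09506831  0.          0.          0.          0.        ] [[-0.024, -1.0, 0.021, 0.112], [-0.985, 0.02, -0.169, 0.531], [0.169, -0.024, -0.985, 1.171], [0.0, 0.0, 0.0, 1.0]] [0.328 0.13  1.242]
{'time_s': 0.1, 'joints': [81.738, 22.087, 0.39, -0.026, -68.413, -14.818], 'joint_velocities': [-0.076, -0.106, 0.052, 0.151, -0.056, 0.013], 'effort': [-0.0, -39.169, 18.794, 4.232, 0.013, -0.0], 'tcp_pos': [0.245, 0.574, 0.222], 'ee_rot': [[0.92, -0.392, -0.001], [-0.392, -0.92, -0.002], [0.0, 0.002, -1.0]], 'wrist_force': [-0.435, 0.17, 0.38], 'moment': [0.0, -0.016, 0.017], 'gripper_force': 0.0, 'gripper_width': 1.002}
```

View pics/scene0.png

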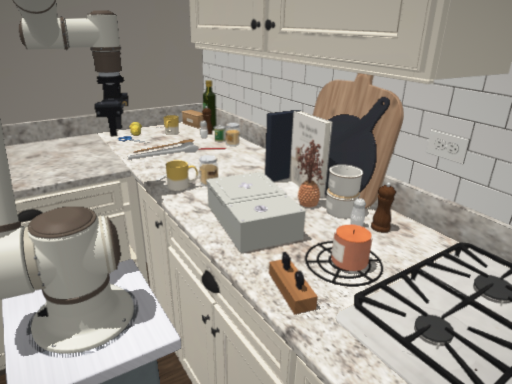

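View pics/top0.png

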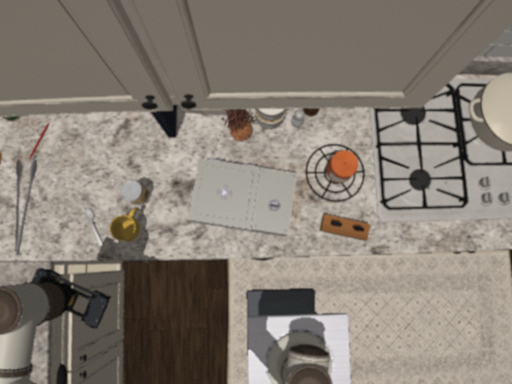

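The scene view shows the box at (255,208), with its lock near (262,208), and the stand at (292,285) with key heads at about (286,260) and (299,280). The top view shows the box at (243,195), the lock at (274,205) and the stand at (345,227). I'll zoom in on both.

Run:
```python
import cv2, numpy as np
a=cv2.imread("pics/scene0.png")[165:315,225:325]; b=cv2.imread("pics/top0.png")[150:245,185:375]
a=cv2.resize(a,None,fx=4,fy=4,interpolation=cv2.INTER_CUBIC); b=cv2.resize(b,None,fx=4.2,fy=4.2,interpolation=cv2.INTER_CUBIC)
cv2.imwrite("pics/sc.png",a);cv2.imwrite("pics/tc.png",b)
```

```text
(no output)
```

View pics/sc.png

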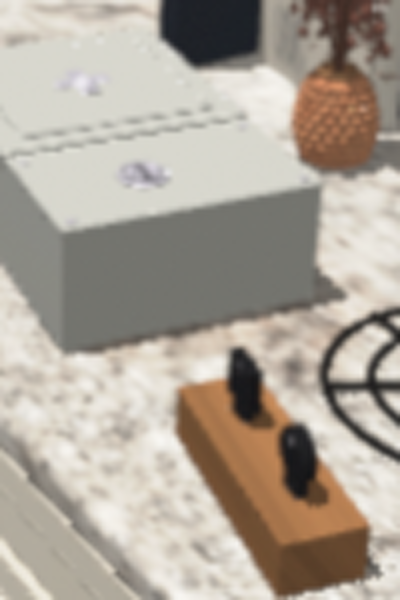

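View pics/tc.png

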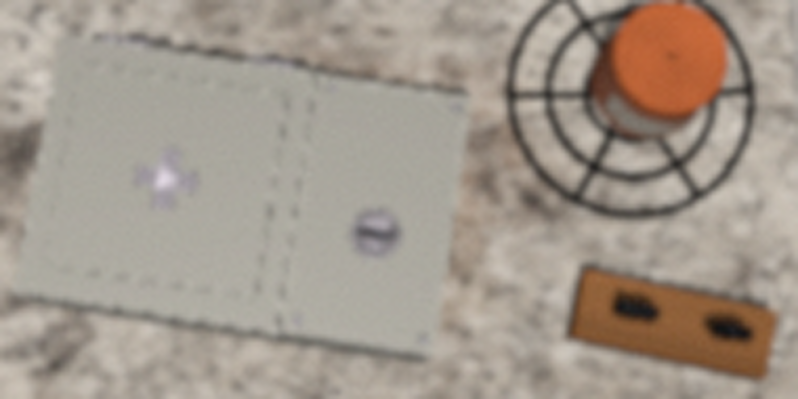

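The lock's slot shows dark at top-crop (376,231). The black heads are at (635,306) and (728,327). In the scene crop the nearer head at (298,460) has a rounded outline and the farther one at (243,385) looks square-cornered. Next I'll measure positions and compare the two head silhouettes.

```bash
cat > h.py <<'E'
import cv2, numpy as np
from station import sense, optics, r
def cal(n):
    c=optics.get_calibration(n); return np.array(c["camera_matrix"]),np.array(c["distortion"]),np.array(c["camera_from_world"])
def ray(n,uv):
    K,D,T=cal(n); p=cv2.undistortPoints(np.array(uv,float).reshape(-1,1,2),K,D).reshape(-1,2)
    d=np.c_[p,np.ones(len(p))]@T[:3,:3]; return -T[:3,:3].T@T[:3,3],d
def plane(n,uv,z):
    o,d=ray(n,uv); return o+d*((z-o[2])/d[:,2:3])
def proj(n,P):
    K,D,T=cal(n); return cv2.projectPoints(np.array(P,float).reshape(-1,3),cv2.Rodrigues(T[:3,:3])[0],T[:3,3],K,D)[0].reshape(-1,2)
def tri(uv1,uv2):
    o1,d1=ray("scene",uv1);o2,d2=ray("top",uv2);d1=d1[0];d2=d2[0]
    t=np.linalg.lstsq(np.c_[d1,-d2],o2-o1,rcond=None)[0]; a=o1+t[0]*d1;b=o2+t[1]*d2
    return (a+b)/2,np.linalg.norm(a-b)
E
python3 - <<'E'
from h import *
S=cv2.imread("pics/scene0.png");Tp=cv2.imread("pics/top0.png")
def comps(m,off,minA):
    n,l,s,c=cv2.connectedComponentsWithStats(m.astype(np.uint8)); return [(s[i].tolist(),(c[i]+off).round(2).tolist()) for i in range(1,n) if s[i,4]>=minA]
def wood(I,x0,y0,x1,y1):
    h=cv2.cvtColor(I[y0:y1,x0:x1],cv2.COLOR_BGR2HSV); return ((h[...,0]>5)&(h[...,0]<20)&(h[...,1]>120)&(h[...,2]>60)).astype(np.uint8)
w=wood(Tp,310,205,380,245); k=(Tp[205:245,310:380].max(2)<75)
pts=np.argwhere((w>0))[:,::-1]+[310,205]; R=cv2.minAreaRect(pts.astype(np.float32)); bp=cv2.boxPoints(R)
print("stand top rect (z=.036)",R,plane("top",bp,.036).round(4).tolist())
ck=comps(k,[310,205],5); print("keys top",ck)
ks=(S[245:300,275:320].max(2)<60); cs=comps(ks,[275,245],10); print("keys scene",cs)
for a in cs: 
    for b in ck: print(a[1],b[1],[np.round(v,4).tolist() for v in tri(a[1],b[1])])
# box top
h=cv2.cvtColor(Tp,cv2.COLOR_BGR2HSV)[150:245,180:305]
c=cv2.resize(S[250:300,275:312],None,fx=16,fy=12,interpolation=cv2.INTER_LANCZOS4);cv2.imwrite("pics/keys.png",c)
c=cv2.resize(Tp[190:220,258:290],None,fx=16,fy=16,interpolation=cv2.INTER_CUBIC);cv2.imwrite("pics/lock.png",c)
hh=cv2.resize(c,(592,555));cv2.imwrite("pics/both.png",np.hstack([cv2.resize(S[250:300,275:312],(440,594),interpolation=cv2.INTER_CUBIC),cv2.resize(Tp[190:220,258:278+4],(340,594),interpolation=cv2.INTER_CUBIC)]))
E
```

```text
stand top rect (z=.036) ((344.7647399902344, 226.55880737304688), (46.640052795410156, 16.378250122070312), 12.528807640075684) [[0.4156, -0.0787, 0.036], [0.4658, -0.0924, 0.036], [0.4302, -0.2364, 0.036], [0.3801, -0.2217, 0.036]]
keys top [([21, 15, 10, 6, 43], [335.56, 222.81]), ([44, 21, 10, 5, 39], [358.18, 227.97])]
keys scene [([8, 8, 7, 17, 95], [286.01, 261.22]), ([31, 15, 6, 5, 11], [307.64, 261.55]), ([40, 14, 5, 5, 11], [317.55, 261.0]), ([21, 27, 8, 17, 101], [299.34, 279.73])]
[286.01, 261.22] [335.56, 222.81] [[0.4322, -0.123, 0.0571], 0.0032]
[286.01, 261.22] [358.18, 227.97] [[0.4023, -0.1751, 0.101], 0.024]
[307.64, 261.55] [335.56, 222.81] [[0.4526, -0.1385, 0.0544], 0.046]
[307.64, 261.55] [358.18, 227.97] [[0.4214, -0.1894, 0.0975], 0.021]
[317.55, 261.0] [335.56, 222.81] [[0.461, -0.1459, 0.0562], 0.0686]
[317.55, 261.0] [358.18, 227.97] [[0.4295, -0.196, 0.0984], 0.0417]
[299.34, 279.73] [335.56, 222.81] [[0.4467, -0.1405, 0.0078], 0.0209]
[299.34, 279.73] [358.18, 227.97] [[0.4146, -0.1931, 0.057], 0.0028]
```

View pics/both.png

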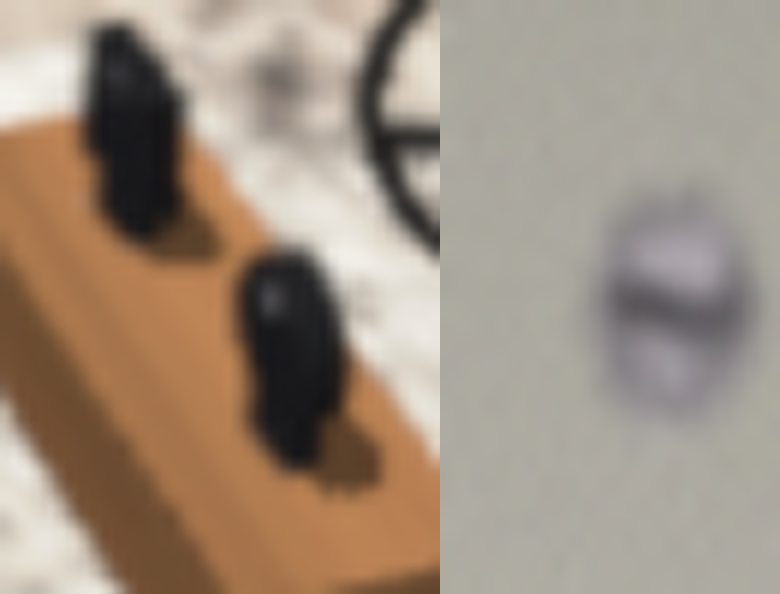

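The nearer key, in the -y slot, has the smooth round outline, and the far one shows a flat top with corners. So the round key is at about (0.414,-0.193). The keyway is the dark bar in the right panel. Next come the lock, box yaw and candle.

Run:
```python
from h import *
S=cv2.imread("pics/scene0.png");Tp=cv2.imread("pics/top0.png")
def cen(I,x0,y0,x1,y1,thr):
    g=I[y0:y1,x0:x1].astype(float); b=np.median(g.reshape(-1,3),0); d=np.abs((g[...,0]-g[...,1])-(b[0]-b[1])) # chrome is bluish against grey-green
    m=d>thr; n,l,s,c=cv2.connectedComponentsWithStats(cv2.morphologyEx(m.astype(np.uint8),cv2.MORPH_CLOSE,np.ones((3,3)))); i=1+np.argmax(s[1:,4]); return c[i]+[x0,y0],s[i]
t,st=cen(Tp,262,193,287,217,6); s,ss=cen(S,245,196,277,222,6)
print("ring top",t,st,plane("top",[t],.098).round(4),"scene",s,ss,plane("scene",[s],.098).round(4)); print("tri",tri(s,t))
g=Tp[193:217,262:287].max(2).astype(float); b=np.median(g); w=np.clip(b-40-g,0,None); ys,xs=np.mgrid[193:217,262:287]
W=w.sum(); cx,cy=(w*xs).sum()/W,(w*ys).sum()/W; p=np.argwhere(w>0)[:,::-1]+[262,193]
C=np.cov(p.T,aweights=w[w>0]); v=np.linalg.eigh(C)[1][:,1]
q=plane("top",[[cx,cy],[cx-v[0]*5*np.sign(v[0]),cy-v[1]*5*np.sign(v[0])]],.099); d=q[1]-q[0]
print("slot",len(p),cx,cy,q[0].round(4),"theta",np.degrees(np.arctan2(-d[0],d[1])))
# box outline: low-saturation uniform grey-green top
h=Tp[150:245,180:305].astype(int); bg=np.median(Tp[195:230,282:290].reshape(-1,3),0); print("bg",bg)
m=(np.abs(h-bg).max(2)<22).astype(np.uint8); m=cv2.morphologyEx(cv2.morphologyEx(m,cv2.MORPH_OPEN,np.ones((5,5))),cv2.MORPH_CLOSE,np.ones((9,9)))
cs=max(cv2.findContours(m,0,2)[0],key=cv2.contourArea); R=cv2.minAreaRect(cs+[180,150]); B=plane("top",cv2.boxPoints(R),.095); print("box",R,B.round(4).tolist())
cc=B.mean(0);
for i in range(4): e=B[(i+1)%4]-B[i]; print(np.linalg.norm(e).round(4),np.degrees(np.arctan2(-e[0],e[1])).round(2))
h=cv2.cvtColor(Tp,cv2.COLOR_BGR2HSV)[140:190,320:365]; m=(h[...,0]<12)&(h[...,1]>170); c=np.argwhere(m).mean(0)[::-1]+[320,140]; print("candle",plane("top",[c],.1).round(3))
for n,uv in(("top",[[335.56,222.81],[358.18,227.97]]),("scene",[[286,261.2],[299.3,279.7]])): print(n,plane(n,uv,.06).round(4).tolist())
```

```text
ring top [274.03809524 205.24761905] [  7   7  11  12 105] [[0.4868 0.0674 0.098 ]] scene [260.25974026 208.1038961 ] [ 9  9 14  7 77] [[0.4848 0.0678 0.098 ]]
tri (array([0.48599659, 0.06788433, 0.09779372]), np.float64(0.00193092828979788))
slot 29 273.9651376146789 205.2623853211009 [0.4866 0.0677 0.099 ] theta -7.969780484797751
bg [159. 169. 172.]
box ((241.99996948242188, 196.99996948242188), (93.99998474121094, 123.99998474121094), 90.0) [[0.6643, 0.3513, 0.095], [0.6571, -0.0302, 0.095], [0.3696, -0.0182, 0.095], [0.3775, 0.3478, 0.095]]
0.3816 178.92
0.2877 87.61
0.3661 -1.23
0.2868 -89.31
candle [[ 0.61  -0.149  0.1  ]]
top [[0.4333, -0.1232, 0.06], [0.4156, -0.1931, 0.06]]
scene [[0.4279, -0.1257, 0.06], [0.4106, -0.1954, 0.06]]
```

```bash
python3 - <<'E'
from h import *
B=plane("top",[[201.67,159.05],[296.4,172.1],[286.9,235],[188.6,220.2]],.095); print(B.round(3).tolist())
for i in range(4): e=B[(i+1)%4]-B[i]; print(np.linalg.norm(e).round(4),np.degrees(np.arctan2(-e[0],e[1])).round(2))
for th in(-8,-9,-10):
    t=np.radians(th);R=np.array([[np.cos(t),-np.sin(t)],[np.sin(t),np.cos(t)]]); print(th,B.mean(0)[:2]+R@[-.015,-.096])
E
python3 -m pendant '[[[0,0,0,0.07],[0,0,0,0.14],[0,0,0,0.21],[0,0,0,0.28],[0,0,0,0.35],[0,0,0,0.42],[0,0,0,0.49],[0,0,0,0.56]]]' 0
python3 -m pendant '[[[0,0,0,0.07],[0,0,0,0.14],[0,0,0,0.146],[0,0,0,0.146],[0,0,0,0.146]]]'
```

```text
[[0.634, 0.284, 0.095], [0.588, -0.004, 0.095], [0.397, 0.032, 0.095], [0.447, 0.323, 0.095]]
0.292 170.85
0.1936 79.42
0.2954 -9.76
0.1905 -101.61
-8 [0.48847658 0.06570941]
-9 [0.48685818 0.06621598]
-10 [0.48524887 0.06675073]
time_s: 0.9
tcp_pos: [0.2448, 0.5746, 0.2219]
ee_rot: [[0.042, -0.999, -0.0], [-0.999, -0.042, -0.001], [0.001, 0.001, -1.0]]
wrist_force: [-0.3, -0.0, 0.1]
gripper_width: 1.0
gripper_force: 0.0
time_s: 1.4
tcp_pos: [0.2449, 0.5749, 0.2223]
ee_rot: [[-0.24, -0.971, -0.0], [-0.971, 0.24, -0.0], [0.0, -0.0, -1.0]]
wrist_force: [-0.6, -0.4, 0.1]
gripper_width: 1.0
gripper_force: 0.0
```

Box yaw is about -9.5°, and the box geometry puts the lock at (0.486,0.067), which agrees with the direct measurement. Now moving toward the key.

```bash
python3 -m pendant '[[[0.3,-0.3,0,0],[0.65,-0.6,0,0],[1,-0.9,0,0],[1,-0.9,0,0]]]' | head -2
python3 -m pendant '[[[0.3,-0.3,0,0],[0.65,-0.6,0,0],[1,-0.9,0,0],[1,-0.9,0,0]]]' | head -2
python3 -m pendant '[[[0.3,-0.3,0,0],[0.65,-0.6,0,0],[1,-0.9,0,0],[1,-0.9,0,0]]]' | head -2
python3 -m pendant '[[[0.3,-0.3,0,0],[0.65,-0.6,0,0],[1,-0.8,0,0],[1,-0.8,0,0]]]' | head -2
python3 -m pendant '[[[0.3,0,0,0],[0.65,0,0,0],[1,0,0,0],[1,0,0,0]]]' | head -2
python3 -m pendant '[[[0.3,0,0,0],[0.65,0,0,0],[1,0,0,0],[1,0,0,0]]]' | head -2
python3 -m pendant '[[[0.3,0,0,0],[0.65,0,0,0],[1,0,0,0],[1,0,0,0],[1,0,0,0],[1,0,0,0]]]'
python3 - <<'E'
from h import *
s=sense(); R=np.array(s["ee_rot"]); print(s["joints"], s["tcp_pos"], "to go mm", R.T@(np.array([.4145,-.193,.042])-s["tcp_pos"])*1000, s["time_s"])
E
```

```text
time_s: 1.8
tcp_pos: [0.3094, 0.4519, 0.223]
time_s: 2.2
tcp_pos: [0.3723, 0.3339, 0.2228]
time_s: 2.6
tcp_pos: [0.4358, 0.2158, 0.2226]
time_s: 3.0
tcp_pos: [0.4889, 0.1001, 0.2224]
time_s: 3.4
tcp_pos: [0.4628, 0.0041, 0.2227]
time_s: 3.8
tcp_pos: [0.4394, -0.0928, 0.2226]
time_s: 4.4
tcp_pos: [0.4163, -0.1877, 0.2226]
ee_rot: [[-0.24, -0.971, 0.0], [-0.971, 0.24, 0.0], [-0.0, -0.0, -1.0]]
wrist_force: [-0.1, -0.3, 0.0]
gripper_width: 1.002
gripper_force: 0.0
[-3.78981755e+00  5.39777240e+00 -2.19746177e+01 -1.26553991e-02
 -6.26040894e+01 -1.00756020e+01] [ 0.41632972 -0.18766825  0.22256992] to go mm [  5.66275578   0.56490273 180.56822644] 4.4
```

```bash
python3 -m pendant '[[[0.02,0,0.35,0],[0.05,0,0.7,0],[0.056,0.005,1,0],[0.056,0.005,1,0],[0.056,0.005,1,0],[0.056,0.005,1,0]]]' | head -2
python3 - <<'E'
from h import *
S=optics.capture("scene")[:,:,::-1];T=optics.capture("top")[:,:,::-1]
for n,I in(("scene",S),("top",T)): cv2.imwrite(f"pics/{n}1.png",I); print(n,proj(n,sense()["tcp_pos"]))
cv2.imwrite("pics/b1.png",np.hstack([cv2.resize(S[200:300,250:350],(400,400),interpolation=cv2.INTER_CUBIC),cv2.resize(T[180:260,305:385],(400,400),interpolation=cv2.INTER_CUBIC)]))
E
```

```text
time_s: 5.0
tcp_pos: [0.4155, -0.1939, 0.1243]
scene [[302.78395039 253.57400324]]
top [[364.27967105 226.35074483]]
```

View pics/b1.png

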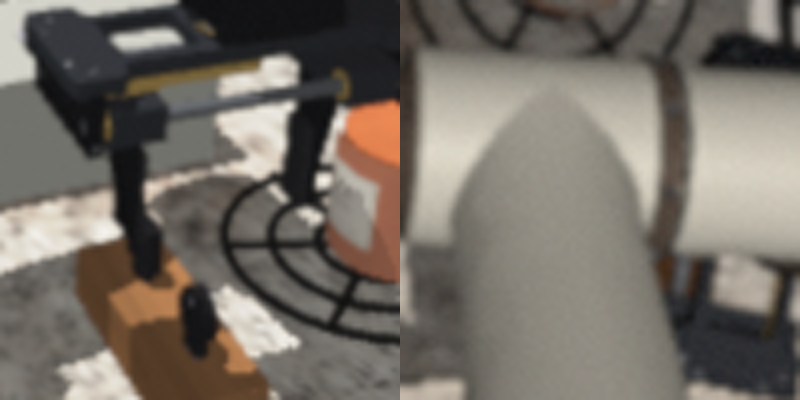

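In the left half, the open fingers straddle the key row: the near fingertip ends at crop (148,275), pixel (287,269), and the far one at (300,200), pixel (325,250). The key head is below them at (299,280). The top view is hidden by the arm. I'll compare the fingertips with their predicted positions.

Run:
```python
from h import *
s=sense();R=np.array(s["ee_rot"]);p=np.array(s["tcp_pos"])
for sy in(-1,1):
    print(sy,[proj("scene",p+R@[a,sy*b,0])[0].round(1).tolist() for a in(-.0095,.0095) for b in(.0435,.0585)], proj("scene",p+R@[0,sy*.05,-.05]).round(1).tolist())
S=cv2.imread("pics/scene1.png"); g=S.max(2)
print(g[258:276,278:296]); print(g[238:256,316:334])
```

```text
-1 [[319.3, 247.7], [325.6, 246.5], [323.6, 252.4], [329.9, 251.2]] [[326.5, 229.0]]
1 [[281.7, 254.7], [274.9, 255.9], [285.3, 259.8], [278.4, 261.1]] [[281.7, 236.7]]
[[232 212 144  58  22  22  26  29  32  34  33  35  61  93 104 100  97  92]
 [195 159 105  61  29  22  27  28  29  27  23  27  59  96 110 107 101  95]
 [113 103  91  68  35  23  25  28  28  25  23  28  59  96 112 110 104  96]
 [ 90  91  89  69  36  22  24  26  26  25  22  28  61  91 104 105 103  98]
 [ 89  90  89  73  42  24  24  27  26  24  24  29  61  87  97 100 101 102]
 [ 88  89  89  82  61  35  24  28  27  25  23  29  61  87  96 102 104 106]
 [ 88  89  89  88  72  43  26  26  25  25  23  29  66  90 104 132 129 114]
 [ 87  88  89  88  73  44  26  26  25  23  24  31  70 100 138 171 161 130]
 [ 85  87  89  87  73  44  25  26  25  24  22  31  76 126 170 189 182 154]
 [ 83  85  87  88  78  51  27  27  27  23  23  34  75 124 165 187 190 178]
 [ 81  84  87  88  84  64  40  28  27  24  36  49  74  98 131 169 189 190]
 [ 81  82  85  87  87  85  76  57  36  33  54  71  84  91 103 152 183 190]
 [ 82  82  83  90  98 123 138 1
[... 1070 characters left out ...]
 83 180 204 197 161 132]
 [110 165 205 180 111  50  29  28  29  30  26  24  57 117 121 115 112 120]
 [107 123 171 198 170 103  43  28  28  30  27  23  27  45  53  70 104 122]
 [100 101 121 169 194 150  76  32  27  30  26  21  26  40  81 132 132 127]
 [105 103 106 121 153 129  70  32  30  34  36  29  31  46  93 150 141 131]
 [109 111 110  98  81  57  37  41  58  81 102  88  65  50  68 110 127 131]
 [108 110 101  72  42  41  61  86 135 169 188 183 140 100  70  76 116 131]
 [109 100  74  44  43  76  96 109 149 196 216 219 200 185 134  94 116 131]
 [107  86  52  41  75 100 109 109 118 155 174 205 217 218 163 105 115 130]
 [101  69  37  62  97 109 108 108 107 112 126 183 191 177 128  93 110 127]]
```

The far fingertip is within a pixel of prediction. What looked like the lower end of the near finger is the square key's head behind it, so the pose agrees. Descending.

```bash
python3 -m pendant '[[[-0.01,0.01,0.3,0],[-0.01,0.01,0.6,0],[-0.01,0.01,0.75,0],[-0.01,0.01,0.813,0],[-0.01,0.01,0.813,0],[-0.01,0.01,0.813,0]]]'
python3 -m pendant '[[[0,0,0,0],[0,0,0,0],[0,0,0,0],[0,0,0,0],[0,0,0,0],[0,0,0,0],[0,0,0,0],[0,0,0,0]]]' 1
python3 -m pendant '[[[0,0,0,0],[0,0,0,0],[0,0,0,0],[0,0,0,0],[0,0,0,0]]]'
```

```text
time_s: 5.7
tcp_pos: [0.414, -0.1931, 0.0424]
ee_rot: [[-0.241, -0.97, 0.003], [-0.97, 0.241, -0.0], [-0.0, -0.003, -1.0]]
wrist_force: [0.0, 0.2, -0.2]
gripper_width: 0.999
gripper_force: 0.0
time_s: 6.5
tcp_pos: [0.4129, -0.1929, 0.0412]
ee_rot: [[-0.242, -0.97, -0.0], [-0.97, 0.242, 0.0], [0.0, 0.0, -1.0]]
wrist_force: [0.1, 0.2, -0.0]
gripper_width: 0.355
gripper_force: 0.0
time_s: 7.0
tcp_pos: [0.4129, -0.193, 0.0412]
ee_rot: [[-0.242, -0.97, -0.0], [-0.97, 0.242, -0.0], [0.0, 0.0, -1.0]]
wrist_force: [0.4, 0.3, -0.1]
gripper_width: 0.113
gripper_force: 30.0
```

Gripped cleanly: opening about 9.8 mm, side force under 0.5 N. Lifting straight up.

```bash
python3 -m pendant '[[[0,0,-0.1,0],[0,0,-0.2,0],[0,0,-0.35,0],[0,0,-0.5,0],[0,0,-0.75,0],[0,0,-1,0],[0,0,-1,0],[0,0,-1,0]]]'
python3 -m pendant '[[[0,0,-0.2,0],[0,0,-0.3,0],[0,0,-0.3,0],[0,0,-0.3,0]]]'
python3 - <<'E'
from h import *
s=sense(); R=np.array(s["ee_rot"]); th=np.degrees(np.arctan2(-R[1,1],-R[0,1])); print("key theta",th,"to go mm", R.T@(np.array([.486,.067,.18])-s["tcp_pos"])*1000)
S=optics.capture("scene")[:,:,::-1];cv2.imwrite("pics/scene2.png",S)
print(proj("scene",np.array(s["tcp_pos"])+R@[0,0,-.019]),proj("scene",np.array(s["tcp_pos"])+R@[0,0,.036]))
cv2.imwrite("pics/b2.png",cv2.resize(S[190:310,240:360],(600,600),interpolation=cv2.INTER_CUBIC))
E
```

```text
time_s: 7.8
tcp_pos: [0.4131, -0.1929, 0.1423]
ee_rot: [[-0.242, -0.97, 0.002], [-0.97, 0.242, 0.0], [-0.001, -0.002, -1.0]]
wrist_force: [-0.3, -0.4, -1.8]
gripper_width: 0.116
gripper_force: 30.0
time_s: 8.2
tcp_pos: [0.4124, -0.1928, 0.1706]
ee_rot: [[-0.242, -0.97, -0.001], [-0.97, 0.242, 0.001], [-0.0, 0.001, -1.0]]
wrist_force: [-0.4, -0.2, -1.0]
gripper_width: 0.111
gripper_force: 30.0
key theta -13.998063691058693 to go mm [-269.84755303   -8.52537548   -9.36904931]
[[303.81475942 226.20375236]] [[301.75595304 249.44900264]]
```

View pics/b2.png

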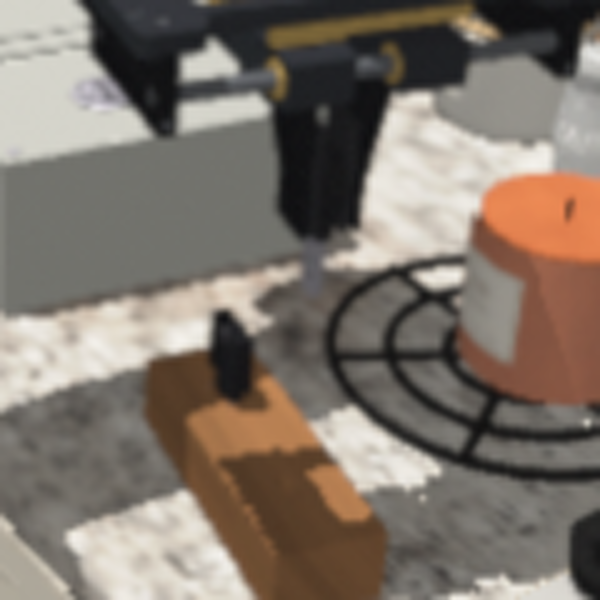

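The key left standing has a square head, so the right key is in the grip. The blade tip at about (302.6,248) is within a pixel of prediction. Now going over to the lock.

```bash
python3 -m pendant '[[[-0.3,0,-0.1,-0.02],[-0.6,-0.05,-0.1,-0.039],[-0.9,-0.085,-0.1,-0.039],[-0.9,-0.085,-0.1,-0.039]]]' | head -2
python3 - <<'E'
from h import *
s=sense(); R=np.array(s["ee_rot"]); print("to go mm", R.T@(np.array([.486,.067,.17])-s["tcp_pos"])*1000)
E
```

```text
time_s: 8.65
tcp_pos: [0.4436, -0.1056, 0.1805]
to go mm [-177.19172295  -13.872242     10.46075546]
```

```bash
python3 -m pendant '[[[-0.3,0,0,0],[-0.6,-0.05,0,0],[-0.9,-0.07,0,0],[-0.9,-0.07,0,0]]]' | head -2
python3 -m pendant '[[[-0.3,-0.03,0,0],[-0.6,-0.07,0,0],[-0.88,-0.07,0.05,0],[-0.88,-0.07,0.1,0],[-0.88,-0.07,0.1,0],[-0.88,-0.07,0.1,0],[-0.88,-0.07,0.1,0]]]'
python3 - <<'E'
from h import *
s=sense(); R=np.array(s["ee_rot"]); p=np.array(s["tcp_pos"]); print("theta",np.degrees(np.arctan2(-R[1,1],-R[0,1])),"to go mm", R.T@(np.array([.486,.067,.17])-p)*1000)
S=optics.capture("scene")[:,:,::-1];cv2.imwrite("pics/scene3.png",S);T=optics.capture("top")[:,:,::-1];cv2.imwrite("pics/top3.png",T)
print("tip",proj("scene",p+R@[0,0,.035]),"shoulder",proj("scene",p+R@[0,0,.005]),"lock",proj("scene",[.486,.067,.099]))
cv2.imwrite("pics/b3.png",cv2.resize(S[160:240,220:300],(600,600),interpolation=cv2.INTER_CUBIC))
E
```

```text
time_s: 9.05
tcp_pos: [0.4651, -0.0183, 0.1805]
time_s: 9.75
tcp_pos: [0.4859, 0.0645, 0.1713]
ee_rot: [[-0.167, -0.986, -0.0], [-0.986, 0.167, -0.0], [0.0, 0.0, -1.0]]
wrist_force: [0.5, 0.1, 0.2]
gripper_width: 0.11
gripper_force: 30.0
theta -9.589528214304467 to go mm [-2.50313165  0.31053515  1.27677032]
tip [[261.67469841 195.70503558]] shoulder [[261.99498544 185.39800765]] lock [[260.80541583 207.78668046]]
```

View pics/b3.png

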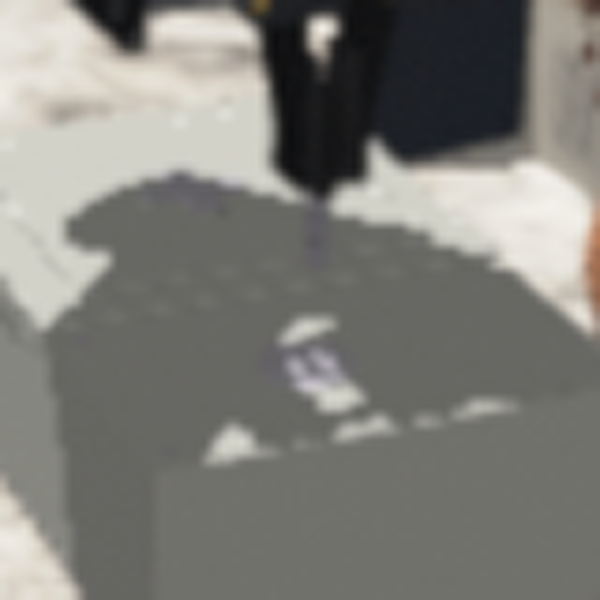

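The tip at about (262.3,195.3) matches its prediction of (261.7,195.7), hanging over the lock at about (260.5,208). The lock estimates agree to about 2 mm, inside the mouth's bevel. I'll centre on (0.485,0.0675) and go down gently, feeling the force.

```bash
python3 -m pendant '[[[-0.028,0.014,0.15,0],[-0.028,0.014,0.25,0],[-0.028,0.014,0.32,0],[-0.028,0.014,0.34,0],[-0.028,0.014,0.34,0],[-0.028,0.014,0.34,0]]]' | grep -E 'tcp|force'
python3 -m pendant '[[[0,0,0.01,0],[0,0,0.02,0],[0,0,0.03,0],[0,0,0.03,0],[0,0,0.03,0],[0,0,0.03,0]]]' | grep -E 'tcp|force'
python3 -m pendant '[[[0,0,0.01,0],[0,0,0.02,0],[0,0,0.03,0],[0,0,0.03,0],[0,0,0.03,0],[0,0,0.03,0]]]' | grep -E 'tcp|force'
```

```text
tcp_pos: [0.4856, 0.0686, 0.1376]
wrist_force: [0.0, -0.7, -0.5]
gripper_force: 30.0
tcp_pos: [0.4853, 0.0686, 0.1343]
wrist_force: [-0.8, -0.2, -0.6]
gripper_force: 30.0
tcp_pos: [0.4852, 0.0686, 0.1313]
wrist_force: [0.5, 0.2, 1.0]
gripper_force: 30.0
```

```bash
for i in 1; do python3 -m pendant '[[[0,0,0.01,0],[0,0,0.015,0],[0,0,0.015,0],[0,0,0.015,0]]]' | grep -E 'tcp|force'; done
python3 -m pendant '[[[0,0,0.01,0],[0,0,0.015,0],[0,0,0.015,0],[0,0,0.015,0]]]' | grep -E 'tcp|force'
```

```text
tcp_pos: [0.4852, 0.0685, 0.1297]
wrist_force: [-0.1, 0.3, -0.6]
gripper_force: 30.0
tcp_pos: [0.4853, 0.0686, 0.1283]
wrist_force: [0.7, -0.2, -0.8]
gripper_force: 30.0
```

The tip should be 6 mm into the keyway with no force. I'll continue to the first pin.

```bash
python3 -m pendant '[[[0,0,0.01,0],[0,0,0.02,0],[0,0,0.02,0],[0,0,0.02,0]]]' | grep -E 'tcp|wrist'
python3 -m pendant '[[[0,0,0.01,0],[0,0,0.015,0],[0,0,0.015,0],[0,0,0.015,0]]]' | grep -E 'tcp|wrist'
python3 -m pendant '[[[0,0,0.01,0],[0,0,0.01,0],[0,0,0.01,0],[0,0,0.01,0]]]' | grep -E 'tcp|wrist'
```

```text
tcp_pos: [0.4853, 0.0686, 0.1262]
wrist_force: [1.0, -0.8, -1.3]
tcp_pos: [0.4853, 0.0686, 0.1247]
wrist_force: [1.3, 0.4, -0.4]
tcp_pos: [0.4853, 0.0686, 0.1237]
wrist_force: [0.9, -0.1, -1.1]
```

```bash
python3 -m pendant '[[[0,-0.003,0.01,0],[0,-0.003,0.01,0],[0,-0.003,0.01,0],[0,-0.003,0.01,0]]]' | grep -E 'tcp|wrist'
python3 -m pendant '[[[0,0,0.01,0],[0,0,0.01,0],[0,0,0.01,0],[0,0,0.01,0]]]' | grep -E 'tcp|wrist'
python3 -m pendant '[[[0,0,0.005,0],[0,0,0.01,0],[0,0,0.01,0],[0,0,0.01,0]]]' | grep -E 'tcp|wrist'
```

```text
tcp_pos: [0.4853, 0.0682, 0.1228]
wrist_force: [1.1, -1.5, 1.6]
tcp_pos: [0.4855, 0.0682, 0.1223]
wrist_force: [-0.0, -2.9, 4.7]
tcp_pos: [0.4856, 0.0682, 0.1219]
wrist_force: [-1.6, -2.6, 8.6]
```

That is the first pin: 8.6 N up and -y on the tool, so it is at the +y end. Now wiggling along the keyway (tool x) under this light pressure.

```bash
python3 -m pendant '[[[-0.01,0,0,0],[-0.02,0,0,0],[-0.02,0,0,0],[0,0,0,0],[0.02,0,0,0],[0.02,0,0,0],[0,0,0,0],[0,0,0,0]]]' | grep -E 'tcp|wrist'
python3 -m pendant '[[[-0.015,0,0,0],[-0.03,0,0,0],[-0.03,0,0,0],[0,0,0,0],[0.02,0,0,0],[0.02,0,0,0],[0,0,0,0],[0,0,0,0]]]' | grep -E 'tcp|wrist'
```

```text
tcp_pos: [0.4856, 0.0681, 0.1209]
wrist_force: [-0.6, -1.5, 4.0]
tcp_pos: [0.4852, 0.0684, 0.1203]
wrist_force: [1.1, 0.5, -1.6]
```

```bash
python3 -m pendant '[[[-0.015,0,0.005,0],[-0.02,0,0.01,0],[0,0,0.01,0],[0.02,0,0.015,0],[0.02,0,0.015,0],[0,0,0.015,0],[0,0,0.015,0]]]' | grep -E 'tcp|wrist'
python3 -m pendant '[[[-0.015,0,0.005,0],[-0.02,0,0.01,0],[0,0,0.01,0],[0.02,0,0.015,0],[0.02,0,0.015,0],[0,0,0.015,0],[0,0,0.015,0]]]' | grep -E 'tcp|wrist'
python3 -m pendant '[[[-0.015,0,0.005,0],[-0.02,0,0.01,0],[0,0,0.01,0],[0.02,0,0.015,0],[0.02,0,0.015,0],[0,0,0.015,0],[0,0,0.015,0]]]' | grep -E 'tcp|wrist'
```

```text
tcp_pos: [0.4853, 0.0683, 0.1191]
wrist_force: [0.9, 1.2, -0.9]
tcp_pos: [0.4853, 0.0683, 0.1176]
wrist_force: [0.0, -0.1, -0.4]
tcp_pos: [0.4855, 0.0684, 0.1162]
wrist_force: [0.3, -0.7, 0.7]
```

```bash
python3 -m pendant '[[[0,0,0.01,0],[0,0,0.015,0],[0,0,0.015,0],[0,0,0.015,0]]]' | grep -E 'tcp|wrist'
python3 -m pendant '[[[0,0,0.01,0],[0,0,0.01,0],[0,0,0.01,0]]]' | grep -E 'tcp|wrist'
python3 -m pendant '[[[0.015,0,0,0],[0.02,0,0,0],[0.02,0,0,0],[0,0,0,0],[-0.02,0,0,0],[-0.02,0,0,0],[0,0,0,0],[0,0,0,0]]]' | grep -E 'tcp|wrist'
```

```text
tcp_pos: [0.4861, 0.0687, 0.1151]
wrist_force: [0.3, -0.4, 3.6]
tcp_pos: [0.4861, 0.0687, 0.1148]
wrist_force: [-1.3, 0.6, 8.4]
tcp_pos: [0.486, 0.0692, 0.1138]
wrist_force: [1.2, 2.7, 2.0]
```

Second pin met and moving back (force down from 8.4 N to 2 N). More wiggles.

```bash
python3 -m pendant '[[[0.02,0,0,0],[0.03,0,0.005,0],[0.03,0,0.005,0],[0,0,0.005,0],[-0.02,0,0.005,0],[-0.02,0,0.005,0],[0,0,0.005,0],[0,0,0.005,0]]]' | grep -E 'tcp|wrist'
python3 -m pendant '[[[0.02,0,0.005,0],[0.03,0,0.01,0],[0.03,0,0.01,0],[0,0,0.01,0],[-0.02,0,0.01,0],[-0.02,0,0.01,0],[0,0,0.01,0],[0,0,0.01,0]]]' | grep -E 'tcp|wrist'
python3 -m pendant '[[[0.015,0,0.005,0],[0.02,0,0.01,0],[0,0,0.01,0],[-0.02,0,0.015,0],[-0.02,0,0.015,0],[0,0,0.015,0],[0,0,0.015,0]]]' | grep -E 'tcp|wrist|time'
```

```text
tcp_pos: [0.4854, 0.0688, 0.1129]
wrist_force: [0.2, 2.0, -0.4]
tcp_pos: [0.4854, 0.0686, 0.112]
wrist_force: [0.2, 0.1, -0.4]
time_s: 22.35
tcp_pos: [0.4854, 0.0686, 0.1105]
wrist_force: [0.8, 1.2, -0.8]
```

```bash
python3 -m pendant '[[[0,0,0.01,0],[0,0,0.02,0],[0,0,0.02,0],[0,0,0.02,0]]]' | grep -E 'tcp|wrist'
python3 -m pendant '[[[0,0,0.01,0],[0,0,0.02,0],[0,0,0.02,0],[0,0,0.02,0]]]' | grep -E 'tcp|wrist'
python3 -m pendant '[[[0,0,0.01,0],[0,0,0.015,0],[0,0,0.015,0],[0,0,0.015,0]]]' | grep -E 'tcp|wrist'
python3 -m pendant '[[[0,0,0.01,0],[0,0,0.01,0],[0,0,0.01,0]]]' | grep -E 'tcp|wrist'
```

```text
tcp_pos: [0.4854, 0.0686, 0.1086]
wrist_force: [-0.3, 0.9, -1.2]
tcp_pos: [0.4855, 0.0686, 0.1067]
wrist_force: [0.3, 1.4, -0.1]
tcp_pos: [0.4855, 0.0685, 0.1052]
wrist_force: [1.4, 1.9, -0.5]
tcp_pos: [0.4856, 0.0685, 0.1042]
wrist_force: [1.4, 0.9, -0.3]
```

```bash
python3 -m pendant '[[[0,0,0.01,0],[0,0,0.01,0],[0,0,0.01,0]]]' | grep -E 'tcp|wrist'
python3 -m pendant '[[[0,0,0.01,0],[0,0,0.01,0],[0,0,0.01,0]]]' | grep -E 'tcp|wrist'
```

```text
tcp_pos: [0.4858, 0.0686, 0.1036]
wrist_force: [0.7, 0.4, 1.9]
tcp_pos: [0.4861, 0.0686, 0.1032]
wrist_force: [-0.5, 1.1, 5.3]
```

The shoulder has met the face at TCP z 0.1036 (0.104 expected), at light force. Holding briefly, then turning clockwise (+tool z).

```bash
python3 -m pendant '[[[0,0,0.005,0],[0,0,0.005,0],[0,0,0.005,0],[0,0,0.005,0],[0,0,0.005,0]]]' | grep -E 'tcp|wrist'
python3 -m pendant '[[[0,0,0,0.05],[0,0,0,0.1],[0,0,0,0.15],[0,0,0,0.2],[0,0,0,0.2],[0,0,0,0.2]]]'
python3 -c "from h import *; print(sense()['moment'])"
```

```text
tcp_pos: [0.4861, 0.0686, 0.1031]
wrist_force: [-2.7, 1.1, 9.1]
time_s: 25.55
tcp_pos: [0.4859, 0.0687, 0.1031]
ee_rot: [[-0.536, -0.844, 0.001], [-0.844, 0.536, 0.0], [-0.001, -0.001, -1.0]]
wrist_force: [-2.0, 1.1, 9.3]
gripper_width: 0.115
gripper_force: 30.0
[0.65946648 0.51896676 0.00625858]
```

```bash
python3 -m pendant '[[[0,0,0,0.05],[0,0,0,0.1],[0,0,0,0.15],[0,0,0,0.2],[0,0,0,0.25],[0,0,0,0.3],[0,0,0,0.3],[0,0,0,0.3]]]' | grep -E 'tcp|rot|wrist|width'
python3 -m pendant '[[[0,0,0,0.05],[0,0,0,0.1],[0,0,0,0.15],[0,0,0,0.2],[0,0,0,0.25],[0,0,0,0.28],[0,0,0,0.28],[0,0,0,0.28]]]' | grep -E 'tcp|rot|wrist|width'
python3 - <<'E'
from h import *
s=sense(); R=np.array(s["ee_rot"]); print(s["moment"],"turned",-9.6-np.degrees(np.arctan2(-R[1,1],-R[0,1])),s["time_s"])
S=optics.capture("scene")[:,:,::-1]
cv2.imwrite("pics/b4.png",cv2.resize(S[120:260,190:330],(600,600),interpolation=cv2.INTER_CUBIC))
E
```

```text
tcp_pos: [0.4857, 0.0689, 0.1031]
ee_rot: [[-0.919, -0.395, 0.001], [-0.395, 0.919, 0.0], [-0.001, 0.0, -1.0]]
wrist_force: [-3.5, 4.1, 9.5]
gripper_width: 0.113
tcp_pos: [0.4857, 0.0693, 0.1031]
ee_rot: [[-0.988, 0.154, 0.001], [0.154, 0.988, 0.001], [-0.001, 0.001, -1.0]]
wrist_force: [-3.4, 4.6, 9.9]
gripper_width: 0.112
[1.44605224 0.9407003  0.11789098] turned 89.24117040428033 27.15
```

View pics/b4.png

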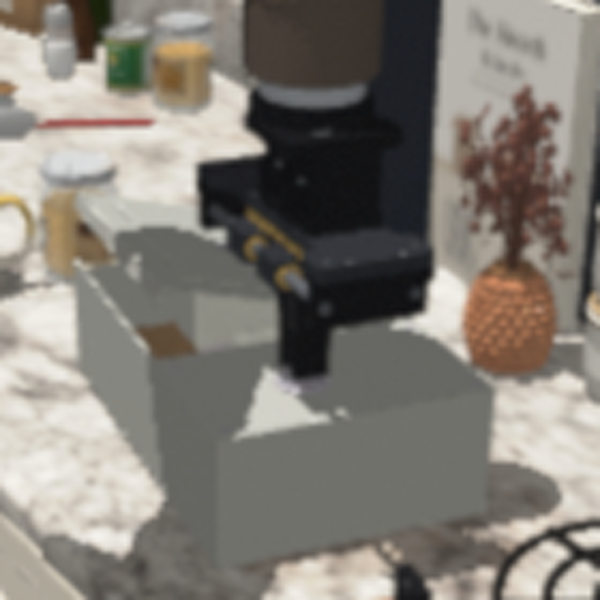

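The lid stands open: its near edge is up at crop (80,200)–(75,260), showing the box's interior, and the key is still gripped at (300,375). I'll turn a few degrees more to take up the key's play, settle, and hand in.

```bash
python3 -m pendant '[[[0,0,0,0.02],[0,0,0,0.04],[0,0,0,0.04],[0,0,0,0.04],[0,0,0,0.04],[0,0,0,0.04],[0,0,0,0.04],[0,0,0,0.04]]]' | grep -E 'tcp|rot|wrist|gripper'
python3 - <<'E'
from h import *
s=sense(); R=np.array(s["ee_rot"]); print(np.round(s["moment"],3),"turned",-9.6-np.degrees(np.arctan2(-R[1,1],-R[0,1])),np.round(s["joint_velocities"],2),s["time_s"])
print(r.finish_job())
E
```

```text
tcp_pos: [0.486, 0.0693, 0.1032]
ee_rot: [[-0.973, 0.232, 0.002], [0.232, 0.973, 0.001], [-0.001, 0.001, -1.0]]
wrist_force: [-3.7, 4.3, 9.6]
gripper_width: 0.11
gripper_force: 30.0
[1.343 0.884 0.086] turned 93.81617310684447 [ 0.03 -0.08 -0.12 -0.01  0.03 -0.05] 28.0
the job is handed in; nothing more can be done
None
```

I handed the job in at about 28 s, with the round key seated in the lock, turned about 94° at the gripper (roughly 1.5 rad at the lock after the key's play), still gripped, and the lid open in the last picture; the hand-in returned no verdict.

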